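Tighten the rod clamp with the fitting T-handle hex key

ROBOT

A 6-joint arm with a two-finger parallel gripper is mounted at the origin on a cart in front of the work surface, level with it; the furniture and walls round the work are solid. World frame = base frame: x ahead of the robot, y to its left, z up, the work surface at z = 0. Lengths are in m, angles in degrees, forces in N, time in s.
With the tool pointing down it reaches from about 0.35 to 0.875 m from the base axis. Payload 4.2 kg.
Tool frame: the origin (TCP) lies on the centre line of the jaws, within the pads' length; the fingertips stand 19 mm ahead of it and the grasp point (between the pads) is the TCP; x points along the fingers, y is the direction in which the jaws open and shut, and the axes are right-handed (so a half turn about x gives the same grasp; the last joint's range is limited). The gripper opens to 87 mm and grips with 3 to 60 N. Pads are 19 mm wide; open, the fingers measure 117 mm over their backs; the gripper's body (75 mm by 190 mm) begins 51 mm behind the grasp point.
Start: joints at [80.306, 22.042, 0.453, 0, -68.411, -14.817], TCP at [0.259, 0.569, 0.242] pointing down, gripper open.
Joint ranges: [-179.83, 179.83], [-69.29, 118.12], [-61.27, 80.66], [-181.25, 117.63], [-171.15, -9.14], [-177.46, 177.46]. Speed limits (degrees/s): [159.86, 159.86, 180, 180, 180, 180].

INTERFACE

Orientations are given as a 3x3 rotation matrix whose columns are the frame's x, y, z axes.
In Python, from station import * gives the robot as it stands.
- The arm moves only by the shell command python3 -m creep 'ROWS'. ROWS is JSON, a list of rows, each a list of 5 numbers: the opening, from 0 (shut) to 1 (fully open), then the shift along the world's x, y, z in mm, then the turn about the world's z in rad. In form: [[jaw, x, y, z, turn], ...]. A call has exactly 8 rows; each row is the pose to reach, as a shift and turn from the pose measured when the call began; what a row does not reach only later rows make up. A row lasts 1/10 s, in which the tool goes at most 50 mm and 8.59 degrees, less where a joint would pass 70% of its speed; a pose out of reach is approached as far as the arm can. A call with a gripper value outside its range is refused whole. The fingers move at their own pace and stop on an object; the grip force is fixed at half the most. Time passes only in rows, so rows that repeat a pose let the fingers close, or fill a call up. It gives the time, the measured TCP pose, the force and the opening at its end, in the units of the state.
- sense(): the state, without advancing time (a new reading comes with each control period).
- capture(name): name is "scene" or "side" or "wrist"; returns a dict with "image" (420x560x3 uint8, blue, green, red), "z_map" (420x560 float32, m along the optical axis (not along the pixel's ray), 0 where there is no reading), "mtx" (3x3 intrinsics, pixels), "k1" (the pictures are not rectified: a ray, as slopes to the right and down, at radius r is drawn at 1 + k1 r^2 times it, then the intrinsics apply), "eye" and "attitude" of the camera in the world. Camera axes: x right, y up, looking along -z (the intrinsics and any distortion apply to the point x, -y, -z); pixel columns grow to the right and rows downward; lengths in m; the calibration is good to about 2 mm. A picture is of the moment at which its call begins.
- finish_job(): hands the job in, once; it reports no verdict.
Trained networks look in a picture, given as the dict that the camera call returned (one of the last four; its "shot" number tells which), for a name from the list of things; names that differ only in an ending like _2 or _b are one class to them, and where a whole thing is asked for, a point or a joint stands for the part that bears it (a point fixed in the world has none). Each returns a list of dicts, best first, with "confidence" (0 to 1); they miss things now and then, are a little off and sometimes report something else, mostly with a low value. They report only what shows in the picture. A call takes as long as a camera call. They do not tell look-alikes from the thing itself.
- look_for(picture, thing): "box" ([left, top, right, bottom] in pixels, round what is visible of it).
- mark_of(picture, thing): "centre" ([column, row] in pixels: a listed point, or the origin of a listed thing).
The state is a dict: "time_s": time; "joints": joint angles; "joint_velocities": joint speeds; "effort": joint torques, N m; "tcp_pos": TCP position; "ee_rot": TCP orientation; "wrist_force": force on the tool from outside, world axes, zero at the start; "moment": the same for the moment, N m; "gripper_width": opening from 0.0 (shut) to 1.0 (fully open).
Only numpy, scipy, OpenCV 4.12 (cv2) and the standard library are available. Lean on these libraries where they do the work, as an engineer would, in place of code of your own. Each camera call takes 0.05 s, during which the arm holds its last target.

TASK

Tighten the clamp block on the guide rod: take the T-handle hex key that fits its cap screw (the thick one) from the wooden stand, seat it fully down in the screw's recessed hexagonal socket, and only then turn the screw clockwise by about 60 degrees, one flat of the hexagon. Let go and leave the key standing in the socket; leave the thin key in the stand.

Things in the scene. Friction and masses are not known exactly. Their poses are not given: they have to be found in the camera images.
- thick_key: thick T-handle hex key, upright in the stand, 114 mm tall, 0.24 kg. Origin: lower tip; z up. Hex shank 22 mm over flats, last 6 mm tapered to 14, a corner along key x. A 39 mm round collar 70 mm above the tip rests on the stand: lift 80 mm to clear. Grip its black crossbar from above: along key x, 80 long, 18 wide (y), 20 high, centre 104 mm above the tip.
- thin_key: thin T-handle hex key in the other hole, 90 mm away (which hole holds which key varies): same height, origin and axes, but its shank is only 10 mm over flats and would spin idly in the screw; its crossbar is smaller too, 56 x 12 x 14 mm. The stand is a fixed wooden bridge, 56 x 176 x 74 mm high, its 16 mm board bored for the keys.
- socket (a point): centre of the floor of the screw's hex socket, 16 mm above the table, 44 mm below the block's top; z up, turns with the screw. x points to a hexagon corner: the key fits with its x axis at 0, 60, 120.. deg to it, with about 7 deg and 0.7 mm of play; the flared mouth guides it in. 23.4 mm over flats, 18 mm deep; above it the mouth flares over 18 mm to 39 mm over flats. Seated, the key's tip rests on this floor.
- cap_screw (a joint): turn of the cap screw, rad: 0 at the start, growing clockwise seen from above (tightening). Friction about 0.06 N m; oiled; stays where it is left. Hard stops at -0.6 and 1.9. Its 47 mm wide head lies 8 mm below the top of the grey clamp block (fixed, 92 x 80 x 60 mm high, a 20 mm steel rod through its far part).
Mind the look-alikes: they are no part of the job. Leave any purple look-alike of the thick_key alone.

How it is judged:
By the outcome, as a careful person would: the job done as asked, in the order asked, and still so for the second after the job is handed in, with the robot touching nothing.
It also fails if it takes over 48 s, if anything falls off the work surface, if the arm or the gripper's body presses on something with over 40 N, if the wrist force passes 120 N, or if a joint passes its speed limit or range.

## Working session

There is one attempt and no reset: what is moved stays moved. The work goes in short steps, Python scripts to look and compute and a shell command to move; the robot and the scene stay as the last step left them, time stands still between calls to the robot, and variables do not carry over. Pictures are saved under pics/ and viewed, and the job is handed in when it is done.

```bash
ls; mkdir -p pics; cat > h.py <<'E'
from station import *
import numpy as np, cv2
def ray(p,uv):
    K=np.array(p['mtx']);k=p['k1']
    d=np.array([(uv[0]-K[0,2])/K[0,0],(uv[1]-K[1,2])/K[1,1]]);s=d.copy()
    for _ in range(30): s=d/(1+k*(s@s))
    v=np.array([s[0],-s[1],-1.0]); return np.array(p['eye']),np.array(p['attitude'])@v
def pt(p,uv,z=None):
    e,v=ray(p,uv)
    if z is not None: return e+v*(z-e[2])/v[2]
    d=p['z_map'][int(round(uv[1])),int(round(uv[0]))]
    return e+v*d
def tri(rs):
    A=np.zeros((3,3));b=np.zeros(3)
    for e,v in rs:
        v=v/np.linalg.norm(v);M=np.eye(3)-np.outer(v,v);A+=M;b+=M@e
    x=np.linalg.solve(A,b); return x
def proj(p,X):
    c=np.array(p['attitude']).T@(np.array(X)-np.array(p['eye']));s=np.array([c[0],-c[1]])/-c[2]
    s=s*(1+p['k1']*(s@s));K=np.array(p['mtx']);return np.array([K[0,0]*s[0]+K[0,2],K[1,1]*s[1]+K[1,2]])
E
python3 - <<'E'
from h import *
for n in ['scene','side','wrist']:
    p=capture(n);cv2.imwrite(f'pics/a_{n}.png',p['image'])
    print(n,p['eye'],p['shot'])
    for t in ['thick_key','thin_key','socket','cap_screw']:
        try:
            print(t,[(np.round(r['box']).tolist(),round(r['confidence'],2)) for r in look_for(p,t)][:4])
        except Exception as ex: print(t,'L',ex)
        try:
            for r in mark_of(p,t)[:4]:
                print('  mark',np.round(r['centre'],1).tolist(),round(r['confidence'],2))
        except Exception as ex: print(t,'M',ex)
print(sense())
E
```

```text
pics
scene [-0.02100977  0.02920935  0.52055565] 1
thick_key [([352.0, 165.0, 386.0, 205.0], 0.96), ([228.0, 226.0, 247.0, 288.0], 0.81)]
  mark [361.2, 200.7] 0.69
  mark [277.6, 269.2] 0.28
thin_key [([269.0, 219.0, 291.0, 268.0], 0.59)]
  mark [280.0, 270.3] 0.62
socket [([168.0, 229.0, 189.0, 239.0], 0.58)]
  mark [179.7, 249.0] 0.59
cap_screw [([166.0, 229.0, 192.0, 239.0], 0.65)]
cap_screw M it knows: socket, thick_key, thin_key
side [ 0.31695162 -1.24586627  0.68080165] 2
thick_key [([208.0, 151.0, 242.0, 164.0], 0.76), ([269.0, 253.0, 292.0, 306.0], 0.73)]
  mark [277.1, 303.6] 0.77
thin_key [([213.0, 167.0, 237.0, 184.0], 0.59)]
socket [([273.0, 148.0, 287.0, 154.0], 0.6)]
  mark [278.9, 161.4] 0.52
cap_screw [([275.0, 150.0, 289.0, 158.0], 0.51)]
cap_screw M it knows: socket, thick_key, thin_key
wrist [0.32637903 0.53957254 0.38468783] 3
thick_key []
thin_key []
socket []
cap_screw []
cap_screw M it knows: socket, thick_key, thin_key
{'time_s': 1.2, 'joints': array([ 8.03049677e+01,  2.20426431e+01,  4.51982337e-01,  1.14419632e-03,
       -6.84117376e+01, -1.48161506e+01]), 'joint_velocities': array([-0.01404093,  0.02634506, -0.03488544, -0.01742425, -0.07518695,
        0.03630102]), 'effort': array([-3.19551436e-04, -3.90470052e+01,  1.87626135e+01,  4.22446713e+00,
        1.55698584e-02, -1.50939911e-05]), 'tcp_pos': array([0.25927252, 0.56865822, 0.24153848]), 'ee_rot': array([[ 1.12546874e-05, -4.14864153e-01, -9.09883363e-01],
       [-4.43884381e-05, -9.09883363e-01,  4.14864152e-01],
       [-9.99999999e-01,  3.57191350e-05, -2.86556245e-05]]), 'wrist_force': array([-0.16622664,  0.18455168, -0.04032158]), 'moment': array([-0.01287969, -0.0165856 ,  0.04239653]), 'gripper_width': 1.0003074112894246}
```

View pics/a_scene.png

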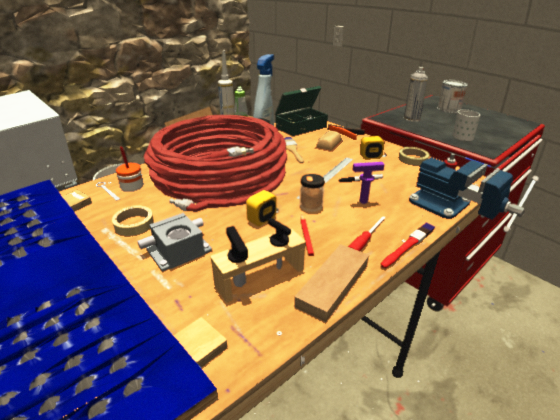

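View pics/a_side.png

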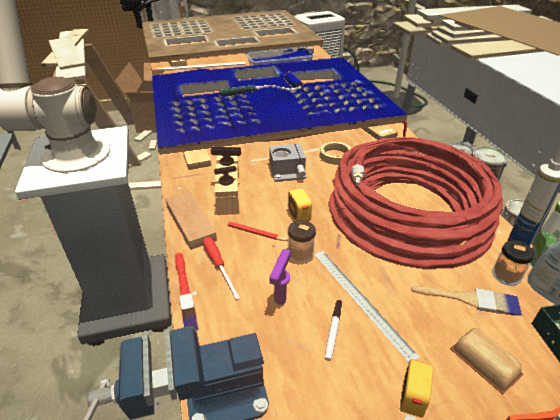

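View pics/a_wrist.png

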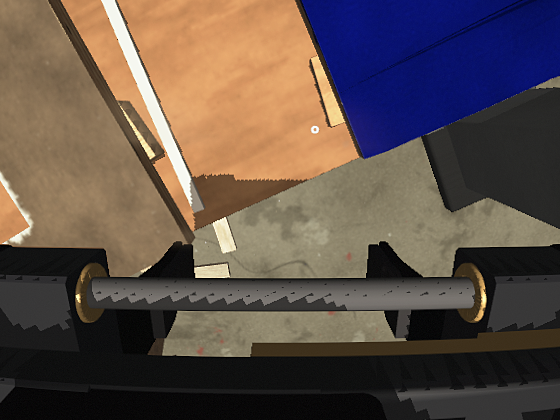

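```bash
python3 - <<'E'
from h import *
s=capture('scene');d=capture('side')
for uv in [(237,245),(280,235),(259,255),(178,233),(165,225)]: print('scene',uv,pt(s,uv).round(3))
for uv in [(225,152),(226,176),(232,188),(287,154)]: print('side',uv,pt(d,uv).round(3))
print(tri([ray(s,(237,240)),ray(d,(225,152))]).round(3))
a=cv2.resize(s['image'][190:320,130:320],None,fx=4,fy=4,interpolation=cv2.INTER_CUBIC)
cv2.imwrite('pics/b1.png',a)
a=cv2.resize(d['image'][130:220,190:320],None,fx=6,fy=6,interpolation=cv2.INTER_CUBIC)
cv2.imwrite('pics/b2.png',a)
E
```

```text
scene (237, 245) [ 0.41  -0.272  0.118]
scene (280, 235) [ 0.407 -0.371  0.092]
scene (259, 255) [ 0.404 -0.315  0.076]
scene (178, 233) [ 0.605 -0.257  0.046]
scene (165, 225) [ 0.63  -0.242  0.06 ]
side (225, 152) [ 0.428 -0.291  0.109]
side (226, 176) [ 0.415 -0.382  0.095]
side (232, 188) [ 0.424 -0.404  0.073]
side (287, 154) [ 0.611 -0.246  0.047]
[ 0.43  -0.288  0.108]
```

View pics/b1.png

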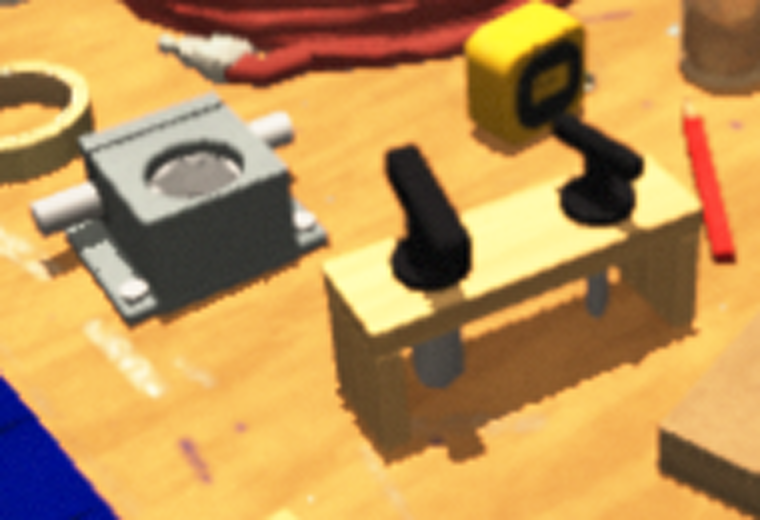

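View pics/b2.png

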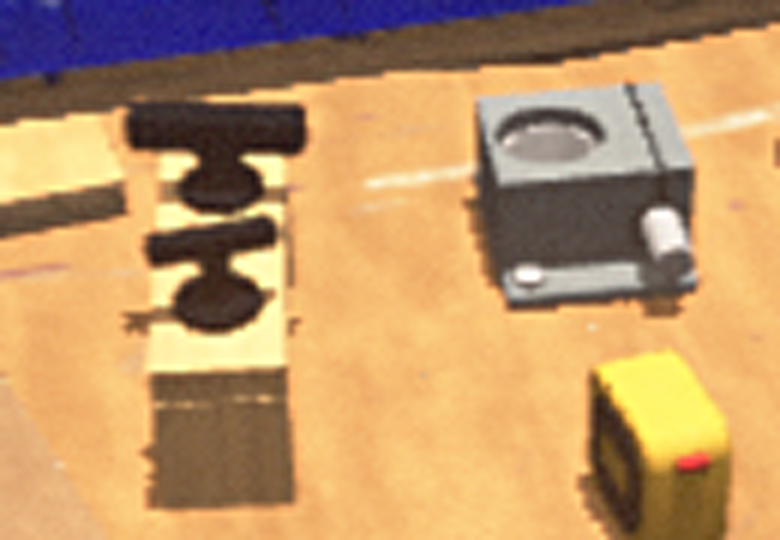

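```bash
python3 - <<'E'
from h import *
P=[]
for n in ['scene','side']:
    p=capture(n);z=p['z_map']
    for v in range(0,420,3):
        for u in range(0,560,3):
            if z[v,u]>0:P.append(pt(p,(u,v)))
P=np.array(P)
g=lambda x,y:P[(abs(P[:,0]-x)<.05)&(abs(P[:,1]-y)<.05)]
print('x cols .2...9')
for y in np.arange(.7,-.51,-.1):
    print(round(y,1),[ (round(g(x,y)[:,2].max(),2) if len(g(x,y)) else None) for x in np.arange(.2,.91,.1)])
p=capture('wrist');print(np.round(p['attitude'],3),p['mtx'])
E
```

```text
x cols .2...9
0.7 [np.float64(-0.73), np.float64(0.06), np.float64(0.06), np.float64(0.06), np.float64(0.06), np.float64(0.06), np.float64(0.06), np.float64(0.06)]
0.6 [np.float64(-0.73), np.float64(0.31), np.float64(0.0), np.float64(0.01), np.float64(0.01), np.float64(0.05), np.float64(0.04), np.float64(0.03)]
0.5 [np.float64(0.33), np.float64(0.33), np.float64(0.06), np.float64(0.05), np.float64(0.05), np.float64(0.05), np.float64(0.05), np.float64(0.05)]
0.4 [np.float64(-0.73), np.float64(0.06), np.float64(0.06), np.float64(0.06), np.float64(0.06), np.float64(0.06), np.float64(0.06), np.float64(0.06)]
0.3 [np.float64(-0.73), np.float64(0.06), np.float64(0.06), np.float64(0.06), np.float64(0.06), np.float64(0.08), np.float64(0.09), np.float64(0.06)]
0.2 [np.float64(-0.64), np.float64(0.06), np.float64(0.06), np.float64(0.08), np.float64(0.08), np.float64(0.07), np.float64(0.09), np.float64(0.06)]
0.1 [np.float64(-0.64), np.float64(0.06), np.float64(0.06), np.float64(0.06), np.float64(0.06), np.float64(0.06), np.float64(0.06), np.float64(0.06)]
0.0 [np.float64(0.05), np.float64(0.07
[... 354 characters left out ...]
, np.float64(0.06), np.float64(0.03), np.float64(0.02)]
-0.3 [np.float64(0.0), np.float64(0.03), np.float64(0.12), np.float64(0.12), np.float64(0.06), np.float64(0.06), np.float64(0.11), np.float64(0.13)]
-0.4 [np.float64(0.0), np.float64(0.03), np.float64(0.12), np.float64(0.0), np.float64(0.07), np.float64(0.13), np.float64(0.13), np.float64(0.13)]
-0.5 [np.float64(0.0), np.float64(0.03), np.float64(0.03), np.float64(0.01), np.float64(0.07), np.float64(0.14), np.float64(0.0), np.float64(0.03)]
[[-0.414  0.877  0.242]
 [-0.91  -0.399 -0.111]
 [-0.001 -0.267  0.964]] [[352.75376572   0.         280.24896731]
 [  0.         352.75376572 207.93673334]
 [  0.           0.           1.        ]]
```

```bash
python3 -m creep '[[1,20,-44,3,0.03],[1,42,-88,6,0.06],[1,65,-132,9,0.1],[1,88,-176,12,0.13],[1,112,-220,15,0.16],[1,135,-264,18,0.19],[1,155,-308,18,0.22],[1,170,-352,18,0.25]]'
```

```text
time_s: 2.25
tcp_pos: [0.43, 0.2149, 0.26]
ee_rot: [[0.001, -0.176, -0.984], [0.001, -0.984, 0.176], [-1.0, -0.001, -0.001]]
wrist_force: [0.5, 0.3, 0.3]
gripper_width: 1.002
```

```bash
python3 -m creep '[[1,10,-48,0,0.02],[1,20,-97,0,0.05],[1,25,-146,0,0.07],[1,25,-195,0,0.09],[1,25,-244,0,0.11],[1,20,-293,0,0.13],[1,15,-342,0,0.15],[1,10,-391,0,0.177]]' && python3 -m creep '[[1,0,-44,0,0],[1,0,-80,0,0],[1,0,-98,0,0],[1,0,-98,0,0],[1,0,-98,0,0],[1,0,-98,0,0],[1,0,-98,0,0],[1,0,-98,0,0]]'
python3 - <<'E'
from h import *
p=capture('wrist');cv2.imwrite('pics/c_wrist.png',p['image']);np.savez('c1.npz',**p)
for t in ['thick_key','thin_key','socket']:
    print(t,[(np.round(r['box']).tolist(),round(r['confidence'],2)) for r in look_for(p,t)][:4])
    print([(np.round(r['centre'],1).tolist(),round(r['confidence'],2)) for r in mark_of(p,t)[:4]])
s=sense();print(s['tcp_pos'],s['joints'])
E
```

```text
time_s: 3.05
tcp_pos: [0.4395, -0.1781, 0.2604]
ee_rot: [[0.002, 0.002, -1.0], [0.001, -1.0, -0.002], [-1.0, -0.001, -0.002]]
wrist_force: [0.8, 0.3, -0.7]
gripper_width: 0.997
time_s: 3.85
tcp_pos: [0.4397, -0.2753, 0.2607]
ee_rot: [[0.002, 0.003, -1.0], [0.001, -1.0, -0.003], [-1.0, -0.001, -0.002]]
wrist_force: [-0.5, 0.4, -0.5]
gripper_width: 0.996
thick_key []
[([286.1, 186.3], 0.72)]
thin_key [([356.0, 198.0, 403.0, 251.0], 0.98)]
[([363.5, 196.1], 0.71)]
socket [([229.0, 0.0, 277.0, 49.0], 0.68)]
[([255.3, 32.4], 0.77)]
[ 0.43957384 -0.27598567  0.26047208] [-1.42279676e+01  1.08423570e+01 -1.25262682e+01 -6.92426865e-02
 -6.65245212e+01  1.04361114e+02]
```

View pics/c_wrist.png

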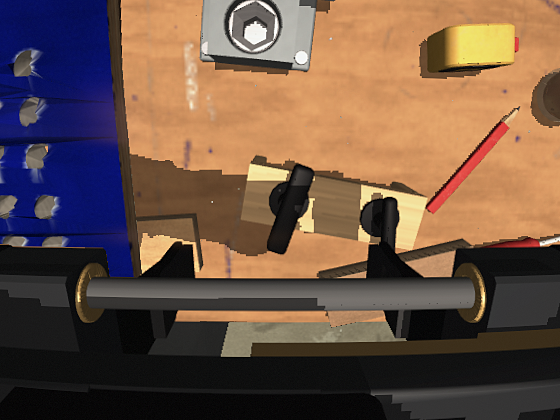

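```bash
cat > clo.py <<'E'
from h import *
def cloud(p,u0,u1,v0,v1):
    return np.array([np.r_[pt(p,(u,v)),u,v] for v in range(v0,v1) for u in range(u0,u1) if p['z_map'][v,u]>0])
def rect(C):
    r=cv2.minAreaRect((C[:,:2]*1000).astype(np.float32)); return r
E
python3 - <<'E'
from clo import *
p=dict(np.load('c1.npz'))
for nm,w in [('thick',(240,335,150,262)),('thin',(355,420,185,252))]:
    C=cloud(p,*w);print(nm,np.percentile(C[:,2],[50,90,95,98,99.5]).round(4))
    B=C[(C[:,2]>.104)&(C[:,2]<.125)];print(len(B),B[:,:3].mean(0).round(4),rect(B), [B[:,3:].min(0),B[:,3:].max(0)])
    m=B[:,:2].mean(0);U,S,V=np.linalg.svd(B[:,:2]-m);print('ang',np.degrees(np.arctan2(V[0,1],V[0,0])))
C=cloud(p,200,320,0,70);print('blk',np.percentile(C[:,2],[5,20,50,80,95]).round(4))
for lo,hi in [(.01,.025),(.028,.044),(.046,.056),(.057,.066)]:
    B=C[(C[:,2]>lo)&(C[:,2]<hi)];print(lo,len(B),B[:,:3].mean(0).round(4) if len(B) else '')
im=p['image'][0:90,190:330];cv2.imwrite('pics/c_blk.png',cv2.resize(im,None,fx=5,fy=5,interpolation=cv2.INTER_CUBIC))
im=p['image'][140:262,230:440];cv2.imwrite('pics/c_key.png',cv2.resize(im,None,fx=3.7,fy=3.7,interpolation=cv2.INTER_CUBIC))
E
```

```text
thick [0.073  0.1172 0.1179 0.1184 0.1189]
1960 [ 0.4336 -0.2821  0.1168] ((431.19921875, -281.9959716796875), (18.108646392822266, 78.98601531982422), 71.19103240966797) [array([267., 165.]), array([314., 253.])]
ang 161.11841251237817
thin [0.0743 0.1146 0.1163 0.2482 0.2522]
728 [ 0.4223 -0.3688  0.1131] ((418.4384765625, -370.0169982910156), (47.60451889038086, 12.785478591918945), 3.0359609127044678) [array([380., 197.]), array([397., 250.])]
ang -176.02661775613748
blk [-0.0001  0.0097  0.0434  0.0597  0.0608]
0.01 1463 [ 0.59   -0.2597  0.0138]
0.028 848 [ 0.5888 -0.2468  0.0381]
0.046 1258 [ 0.5915 -0.2464  0.0505]
0.057 2643 [ 0.5842 -0.2488  0.06  ]
```

View pics/c_blk.png

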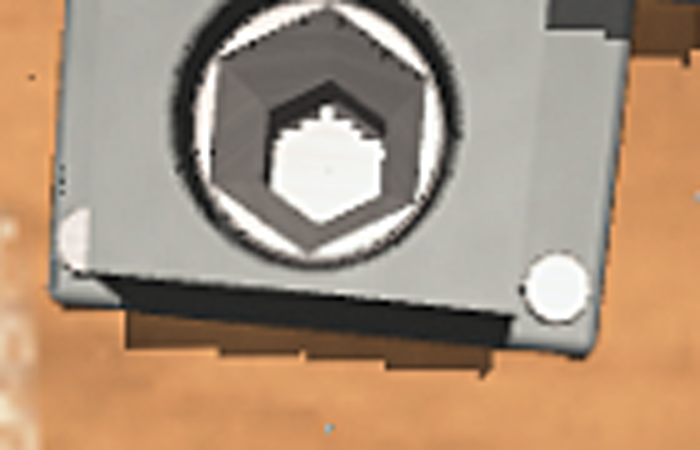

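View pics/c_key.png

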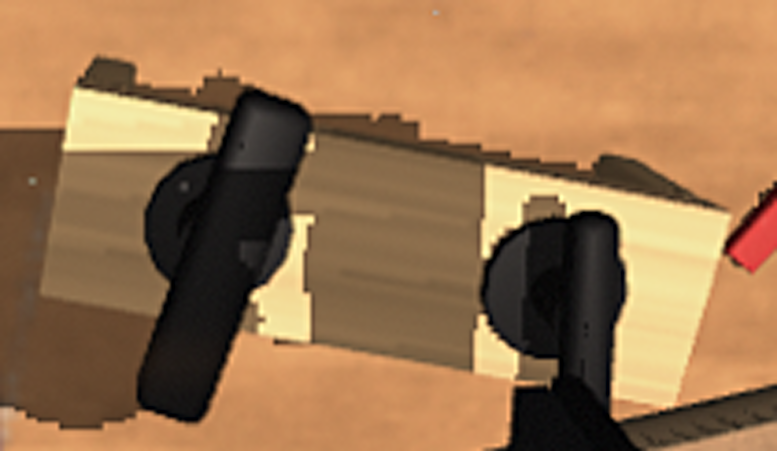

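```bash
python3 -m creep '[[1,35,8,0,0],[1,70,16,0,0],[1,100,24,0,0],[1,100,24,0,0],[1,100,24,0,0],[1,100,24,0,0],[1,100,24,0,0],[1,100,24,0,0]]'
python3 - <<'E'
from h import *
p=capture('wrist');cv2.imwrite('pics/d_wrist.png',p['image']);np.savez('d1.npz',**p)
m=[]
for t in ['socket','thick_key']:
    r=mark_of(p,t);print(t,[(np.round(r['centre'],1).tolist(),round(r['confidence'],2)) for r in r[:4]])
    if t=='socket': m=r[0]['centre']
c=dict(np.load('c1.npz'))
print('socket tri',tri([ray(c,(255.3,32.4)),ray(p,m)]).round(4), pt(p,m,.016), pt(c,(255.3,32.4),.016))
print('tip at .004',pt(c,(286.1,186.3),.004))
im=p['image'];v=int(m[1]);u=int(m[0]);np.save('d_org.npy',[u-60,v-50])
cv2.imwrite('pics/d_blk.png',cv2.resize(im[max(v-50,0):v+50,u-60:u+60],None,fx=6,fy=6,interpolation=cv2.INTER_CUBIC))
E
```

```text
time_s: 5.0
tcp_pos: [0.5389, -0.2523, 0.2609]
ee_rot: [[0.002, 0.001, -1.0], [0.001, -1.0, -0.001], [-1.0, -0.001, -0.002]]
wrist_force: [-0.2, 0.4, -0.2]
gripper_width: 0.998
socket [([279.7, 130.7], 0.7)]
thick_key [([306.6, 263.9], 0.91)]
socket tri [ 0.5926 -0.249   0.0209] [ 0.5926057  -0.25009638  0.016     ] [ 0.59331552 -0.24759901  0.016     ]
tip at .004 [ 0.4296068  -0.28058927  0.004     ]
```

View pics/d_wrist.png

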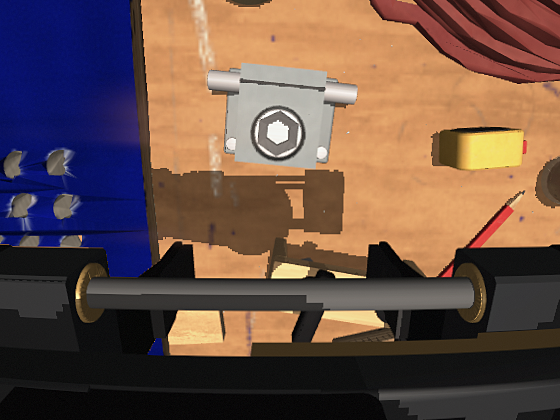

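View pics/d_blk.png

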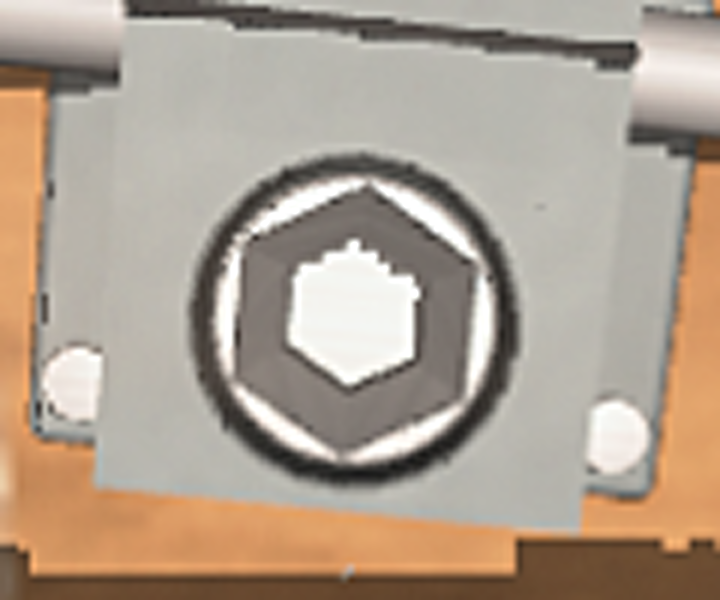

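```bash
python3 - <<'E'
from clo import *
p=dict(np.load('d1.npz'));o=np.load('d_org.npy');print(o)
# resize half-pixel shift
f=lambda q:((q[0]+.5)/6-.5+o[0],(q[1]+.5)/6-.5+o[1])
C=[(368,185),(478,262),(465,400),(343,460),(234,378),(243,240)]
W=np.array([pt(p,f(q),.052)[:2] for q in C])
c=W.mean(0);print('outer',c.round(4));d=W-c
print(np.hypot(*d.T).round(4)*2*np.cos(np.pi/6));a=np.degrees(np.arctan2(d[:,1],d[:,0]));print(a.round(1),'mod',((a+30)%60-30).round(1))
C=[(349,385),(290,345),(415,350)] # lower rim of floor (z .016)/ hex
print([pt(p,f(q),.016)[:2].round(4) for q in C])
# circle of bore in block top z=.06
gx=[(190,320),(520,318),(355,150),(355,487)]
W=np.array([pt(p,f(q),.06)[:2] for q in gx]);print('bore',(W[0]+W[1])/2,(W[2]+W[3])/2,W[0]-W[1],W[2]-W[3])
B=cloud(p,222,340,60,165);B=B[(B[:,2]>.058)&(B[:,2]<.062)];print('top',rect(B))
# side/scene marks
s=capture('scene')
print('scene socket .016',pt(s,(179.7,249.0),.016), 'tip scene',)
k=dict(np.load('c1.npz'))
for z in (.114,.116,.118,.12):
    r=cv2.minAreaRect(np.array([pt(k,q,z)[:2]*1000 for q in [(0,0),(1,1)]],np.float32))
E
```

```text
[219  80]
outer [ 0.592  -0.2483]
[0.03793191 0.03845153 0.03845153 0.03949076 0.03810512 0.03879794]
[  -5.4  -64.2 -125.   174.9  114.7   54.3] mod [-5.4 -4.2 -5.  -5.1 -5.3 -5.7]
[array([ 0.5786, -0.2469]), array([ 0.5858, -0.2362]), array([ 0.5849, -0.2589])]
bore [ 0.592925   -0.24832688] [ 0.59253416 -0.2483343 ] [-0.00041615  0.05280727] [5.32624431e-02 2.70012806e-05]
top ((607.6367797851562, -249.53526306152344), (80.6969223022461, 92.26860809326172), 84.68448638916016)
scene socket .016 [ 0.59018336 -0.24786679  0.016     ] tip scene
```

```bash
python3 -m creep '[[0.55,-40,-10,0,-0.12],[0.55,-80,-20,-10,-0.24],[0.55,-108,-30,-40,-0.33],[0.55,-108,-30,-70,-0.33],[0.55,-108,-30,-90,-0.33],[0.55,-108,-30,-95,-0.33],[0.55,-108,-30,-95,-0.33],[0.55,-108,-30,-95,-0.33]]'
python3 - <<'E'
from clo import *
p=capture('wrist');cv2.imwrite('pics/e_wrist.png',p['image']);np.savez('e1.npz',**p)
s=sense();print(s['tcp_pos'],s['ee_rot'].round(3))
C=cloud(p,230,340,90,310)
B=C[(C[:,2]>.11)&(C[:,2]<.122)];print(len(B),np.percentile(B[:,2],[5,50,95]),rect(B))
E
```

```text
time_s: 6.0
tcp_pos: [0.4323, -0.2824, 0.1668]
ee_rot: [[0.004, -0.322, -0.947], [-0.001, -0.947, 0.322], [-1.0, -0.0, -0.005]]
wrist_force: [1.4, 0.3, -0.4]
gripper_width: 0.553
[ 0.43240705 -0.28238685  0.1669964 ] [[ 0.005 -0.322 -0.947]
 [-0.001 -0.947  0.322]
 [-1.    -0.    -0.005]]
3151 [0.11454898 0.11745317 0.11866318] ((439.19378662109375, -285.0787048339844), (18.050846099853516, 62.70490264892578), 70.79232788085938)
```

View pics/e_wrist.png

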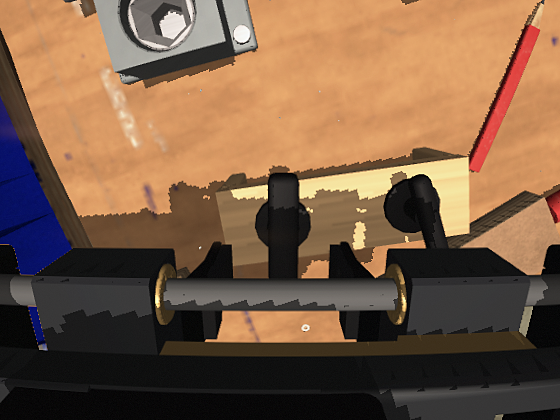

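```bash
python3 -m creep '[[0.55,-1,0,-25,0],[0.55,-1,0,-45,0],[0.55,-1,0,-57,0],[0.55,-1,0,-57,0],[0.1,-1,0,-57,0],[0.0,-1,0,-57,0],[0,-1,0,-57,0],[0,-1,0,-57,0]]'; python3 -m creep '[[0,0,0,0,0],[0,0,0,0,0],[0,0,0,0,0],[0,0,0,20,0],[0,0,0,40,0],[0,0,0,70,0],[0,0,0,100,0],[0,0,0,105,0]]'
```

```text
time_s: 6.85
tcp_pos: [0.4318, -0.2825, 0.1107]
ee_rot: [[0.006, -0.322, -0.947], [-0.002, -0.947, 0.322], [-1.0, -0.0, -0.006]]
wrist_force: [-0.1, -1.2, 0.5]
gripper_width: 0.276
time_s: 7.65
tcp_pos: [0.4336, -0.2833, 0.2192]
ee_rot: [[0.013, -0.321, -0.947], [-0.005, -0.947, 0.321], [-1.0, 0.0, -0.014]]
wrist_force: [0.6, 0.3, -1.9]
gripper_width: 0.235
```

```bash
python3 -m creep '[[0,40,9,0,0.06],[0,80,18,0,0.12],[0,120,27,0,0.18],[0,150,33,-10,0.236],[0,159,35,-25,0.236],[0,159,35,-35,0.236],[0,159,35,-35,0.236],[0,159,35,-35,0.236]]'
python3 - <<'E'
from clo import *
for n in ['wrist','scene','side']:
    p=capture(n);cv2.imwrite(f'pics/f_{n}.png',p['image'] if n=='wrist' else cv2.resize(p['image'][130:300,100:300] if n=='scene' else p['image'][60:230,200:380],None,fx=4,fy=3.5,interpolation=cv2.INTER_CUBIC));np.savez(f'f_{n}.npz',**p)
s=sense();print(s['tcp_pos'],s['ee_rot'].round(3),s['wrist_force'],s['gripper_width'])
E
```

```text
time_s: 8.45
tcp_pos: [0.5913, -0.2487, 0.1839]
ee_rot: [[0.012, -0.092, -0.996], [-0.001, -0.996, 0.092], [-1.0, 0.0, -0.012]]
wrist_force: [0.6, -0.1, -1.1]
gripper_width: 0.233
[ 0.59225269 -0.24879829  0.18544101] [[ 0.016 -0.092 -0.996]
 [-0.002 -0.996  0.092]
 [-1.     0.    -0.016]] [-0.74841124 -0.15609147 -1.30528864] 0.23326180401287624
```

View pics/f_wrist.png

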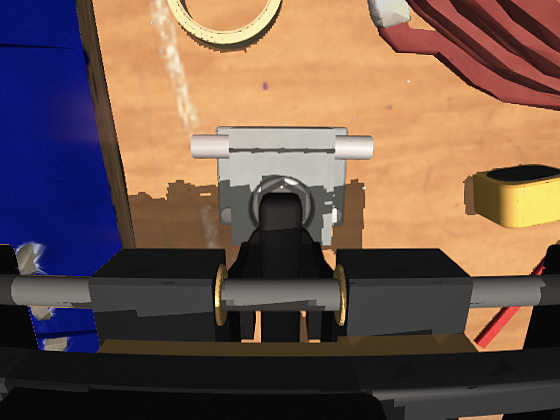

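View pics/f_scene.png

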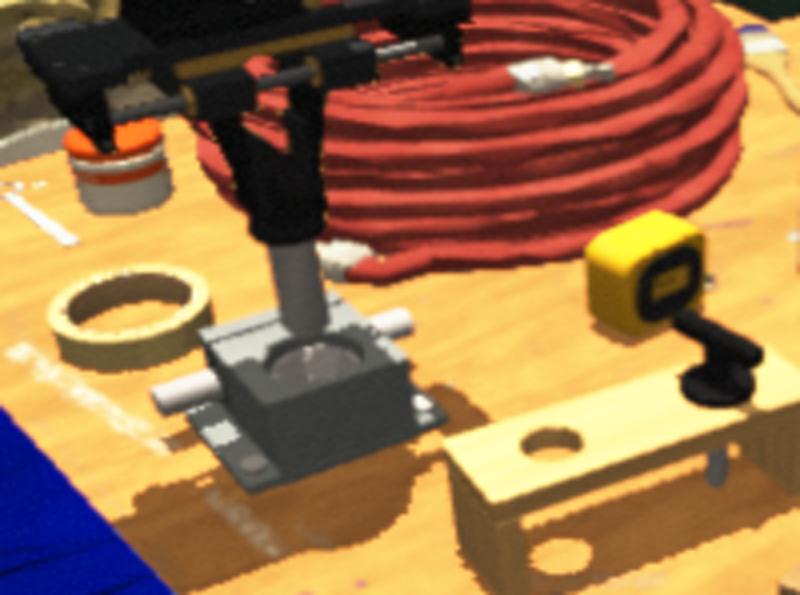

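View pics/f_side.png

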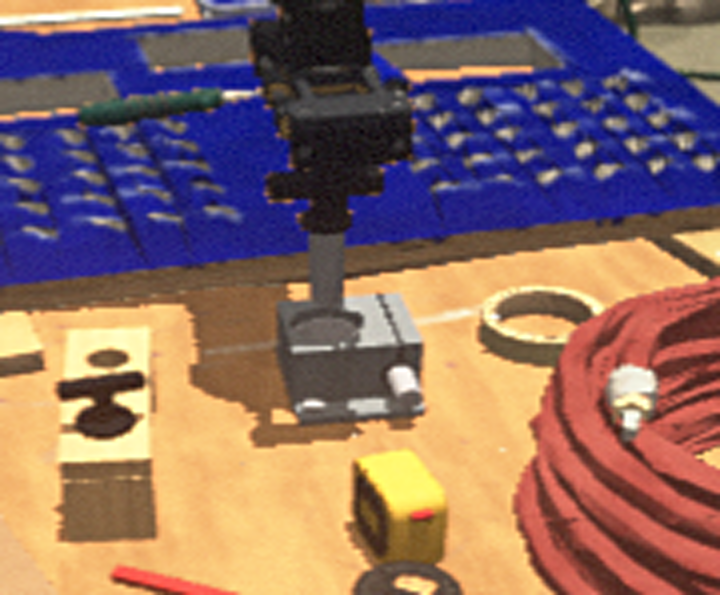

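```bash
python3 - <<'E'
from clo import *
T=np.array([.5923,-.2488,.1854]);R=np.array([0.016,-.002,-1])
for n,(x0,y0) in [('scene',(100,130)),('side',(200,60))]:
    p=dict(np.load(f'f_{n}.npz'))
    for d in (.04,.107):
        X=T+R*d; q=proj(p,X);print(n,d,X.round(4),q.round(1),'crop',(q-[x0,y0])*[4,3.5])
        for dx in(-11,11):
            pass
E
python3 - <<'E'
import cv2
import numpy as np
for n in ['scene','side']:
    p=np.load(f'f_{n}.npz')['image']
    w=p[180:240,155:195] if n=='scene' else p[115:165,265:300]
    cv2.imwrite(f'pics/g_{n}.png',cv2.resize(w,None,fx=12,fy=10,interpolation=cv2.INTER_NEAREST))
E
```

```text
scene 0.04 [ 0.5929 -0.2489  0.1454] [170.5 196.2] crop [281.94579451 231.54749311]
scene 0.107 [ 0.594  -0.249   0.0784] [175.1 224. ] crop [300.3063279  329.09759283]
side 0.04 [ 0.5929 -0.2489  0.1454] [281.4 124.3] crop [325.74291949 225.18065506]
side 0.107 [ 0.594  -0.249   0.0784] [281.8 145.8] crop [327.07326611 300.32509565]
```

View pics/g_scene.png

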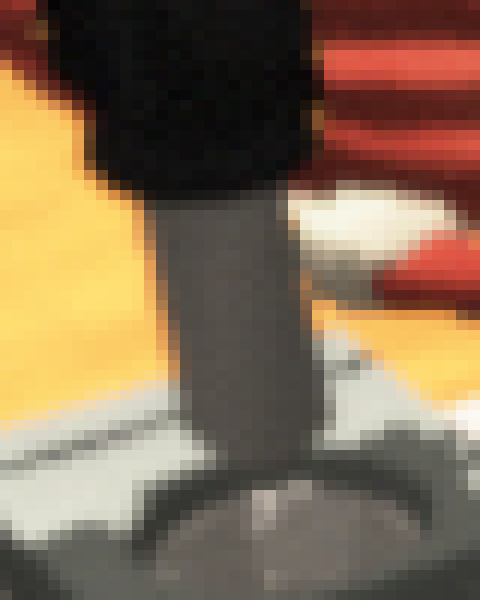

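View pics/g_side.png

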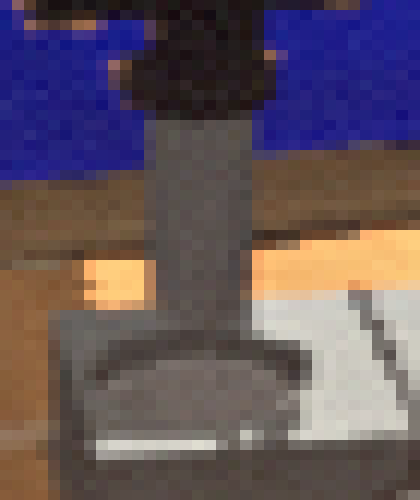

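```bash
python3 - <<'E'
from clo import *
for n in ['scene','side']:
    p=dict(np.load(f'f_{n}.npz'))
    print(n,proj(p,(.5925,-.2483,.06)).round(1),[proj(p,(.5925+.0265*np.cos(a),-.2483+.0265*np.sin(a),.06)).round(1).tolist() for a in np.arange(4)*np.pi/2])
s=sense();print(s['tcp_pos'],s['ee_rot'][:,0])
E
```

```text
scene [176.4 231.7] [[170.2, 226.3], [165.1, 236.8], [182.9, 237.4], [187.4, 226.9]]
side [281.2 151.4] [[290.1, 150.1], [278.7, 146.8], [272.1, 152.7], [283.7, 156.1]]
[ 0.59225269 -0.24879829  0.18544101] [ 0.01572163 -0.00187713 -0.99987465]
```

```bash
python3 -m creep '[[0,-1,0,-10,0],[0,-1,0,-20,0],[0,-1,0,-28,0],[0,-1,0,-33,0],[0,-1,0,-38,0],[0,-1,0,-40,0],[0,-1,0,-40,0],[0,-1,0,-40,0]]'; python3 -c "
from h import *
s=sense();print(s['tcp_pos'],s['ee_rot'].round(3),s['wrist_force'],s['moment'])"
```

```text
time_s: 9.4
tcp_pos: [0.5915, -0.2489, 0.1457]
ee_rot: [[0.016, -0.092, -0.996], [-0.002, -0.996, 0.092], [-1.0, 0.001, -0.016]]
wrist_force: [0.4, 0.6, -1.7]
gripper_width: 0.238
[ 0.59152043 -0.24886544  0.14571891] [[ 0.016 -0.092 -0.996]
 [-0.002 -0.996  0.092]
 [-1.     0.001 -0.016]] [ 0.42246452  0.58352896 -1.70096722] [ 0.01872612  0.04024251 -0.02858572]
```

Tip is at about 39 mm, no contact yet. I'll go down slowly.

```bash
python3 -m creep '[[0,0,0,-2,0],[0,0,0,-4,0],[0,0,0,-6,0],[0,0,0,-8,0],[0,0,0,-10,0],[0,0,0,-12,0],[0,0,0,-12,0],[0,0,0,-12,0]]'; python3 -c "
from h import *
s=sense();print(s['tcp_pos'],s['ee_rot'].round(3),s['wrist_force'],s['moment'])"
```

```text
time_s: 10.2
tcp_pos: [0.5915, -0.2489, 0.1337]
ee_rot: [[0.016, -0.092, -0.996], [-0.002, -0.996, 0.092], [-1.0, 0.001, -0.016]]
wrist_force: [0.0, 0.5, -2.3]
gripper_width: 0.239
[ 0.59154498 -0.24886391  0.13367249] [[ 0.016 -0.092 -0.996]
 [-0.002 -0.996  0.092]
 [-1.     0.001 -0.016]] [ 8.51694686e-04  4.88089513e-01 -2.32735092e+00] [-0.0505358  -0.01002134  0.03209383]
```

```bash
python3 -m creep '[[0,0,0,-2,0],[0,0,0,-4,0],[0,0,0,-6,0],[0,0,0,-8,0],[0,0,0,-10,0],[0,0,0,-11,0],[0,0,0,-11,0],[0,0,0,-11,0]]'; python3 -c "
from h import *
s=sense();print(s['tcp_pos'],s['ee_rot'].round(3),s['wrist_force'],s['moment'])"
```

```text
time_s: 11.0
tcp_pos: [0.5916, -0.2489, 0.1228]
ee_rot: [[0.016, -0.092, -0.996], [-0.002, -0.996, 0.092], [-1.0, 0.001, -0.017]]
wrist_force: [0.2, 0.1, -1.1]
gripper_width: 0.236
[ 0.59163523 -0.24891644  0.12282164] [[ 0.016 -0.092 -0.996]
 [-0.002 -0.996  0.092]
 [-1.     0.001 -0.017]] [ 0.2418748   0.05857386 -1.09697813] [-0.02597905 -0.01789647  0.00153498]
```

```bash
python3 -m creep '[[0,0,0,-1,0],[0,0,0,-2,0],[0,0,0,-2,0],[0,0,0,-3,0],[0,0,0,-3,0],[0,0,0,-3,0],[0,0,0,-3,0],[0,0,0,-3,0]]'; python3 -c "
from h import *
s=sense();print(s['tcp_pos'],s['wrist_force'],s['moment'])"
```

```text
time_s: 11.8
tcp_pos: [0.5932, -0.2494, 0.1227]
ee_rot: [[0.021, -0.091, -0.996], [-0.004, -0.996, 0.091], [-1.0, 0.002, -0.021]]
wrist_force: [-0.9, 0.5, 7.8]
gripper_width: 0.235
[ 0.59323459 -0.24940031  0.12265061] [-0.92279287  0.4700865   7.84496555] [0.30157894 0.23806325 0.05458168]
```

```bash
python3 -m creep '[[0,-1,0,0,-0.08],[0,-1,0,0,-0.16],[0,-1,0,0,-0.24],[0,-1,0,0,-0.32],[0,-1,0,0,-0.4],[0,-1,0,0,-0.48],[0,-1,0,0,-0.55],[0,-1,0,0,-0.58]]'; python3 -c "
from h import *
s=sense();print(s['tcp_pos'],s['wrist_force'],s['moment'],s['joints'])"
```

```text
time_s: 12.6
tcp_pos: [0.5921, -0.2496, 0.1228]
ee_rot: [[0.015, -0.623, -0.782], [-0.015, -0.782, 0.623], [-1.0, 0.003, -0.021]]
wrist_force: [-1.0, -0.3, 0.7]
gripper_width: 0.23
[ 0.59209553 -0.24959779  0.12281036] [-0.95045017 -0.33618983  0.72562396] [-0.1525547   0.257658    0.06265504] [ -8.10985372  28.90413518  -6.95059557   0.94524984 -53.16655648
  59.03482857]
```

```bash
python3 -m creep '[[0,0,0,0,-0.08],[0,0,0,0,-0.16],[0,0,0,0,-0.24],[0,0,0,0,-0.32],[0,0,0,0,-0.4],[0,0,0,0,-0.48],[0,0,0,0,-0.56],[0,0,0,0,-0.585]]'; python3 - <<'E'
from h import *
s=sense();print(s['tcp_pos'],s['ee_rot'].round(3),s['wrist_force'],s['moment'])
for n in ['wrist','scene','side']:
    p=capture(n);np.savez(f'i_{n}.npz',**p);cv2.imwrite(f'pics/i_{n}.png',p['image'] if n=='wrist' else cv2.resize(p['image'][185:285,130:230] if n=='scene' else p['image'][110:190,240:340],None,fx=6,fy=6,interpolation=cv2.INTER_CUBIC))
E
```

```text
time_s: 13.4
tcp_pos: [0.5918, -0.2498, 0.1228]
ee_rot: [[0.003, -0.952, -0.307], [-0.021, -0.307, 0.951], [-1.0, 0.003, -0.021]]
wrist_force: [-0.2, -0.2, 0.9]
gripper_width: 0.238
[ 0.59181127 -0.24981063  0.12280985] [[ 0.003 -0.952 -0.307]
 [-0.021 -0.307  0.951]
 [-1.     0.003 -0.021]] [-0.23182274 -0.1804753   0.94136221] [-0.09690071  0.28901293  0.02275252]
```

View pics/i_wrist.png

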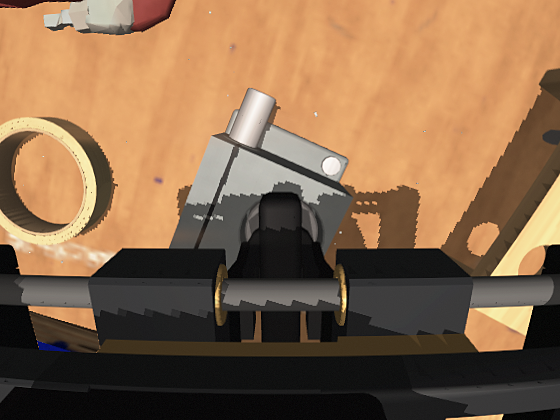

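View pics/i_scene.png

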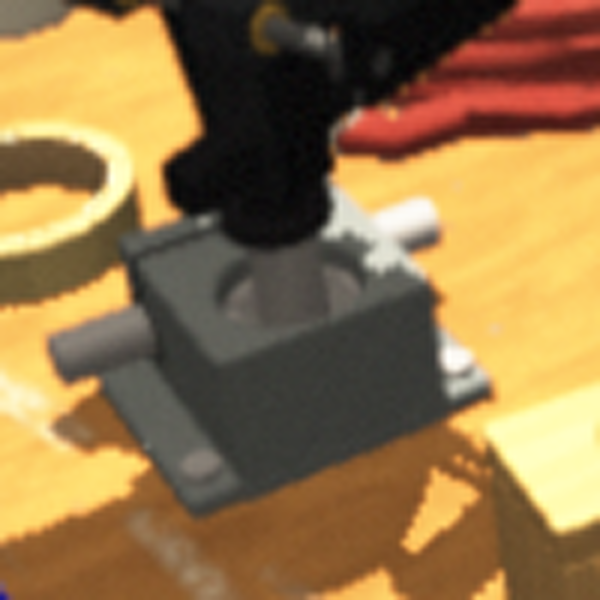

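View pics/i_side.png

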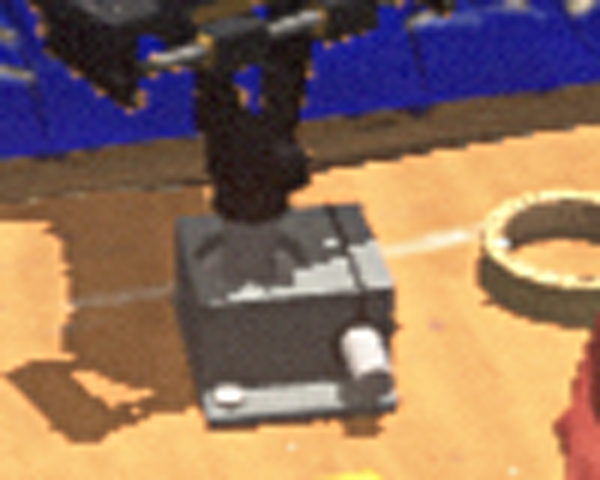

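```bash
python3 -m creep '[[0.5,0,0,0,0],[0.6,0,0,0,0],[0.6,0,0,0,0],[0.6,0,0,0,0],[0.6,0,0,5,0],[0.6,0,0,20,0],[0.6,0,0,45,0],[0.6,0,0,65,0]]';python3 -m creep '[[0.6,15,-45,35,0],[0.6,20,-70,60,0],[0.6,20,-80,60,0],[0.6,20,-80,60,0],[0.6,20,-80,60,0],[0.6,20,-80,60,0],[0.6,20,-80,60,0],[0.6,20,-80,60,0]]'; python3 - <<'E'
from clo import *
s=sense();print(s['tcp_pos'],s['ee_rot'].round(3))
for n in ['wrist','scene','side']:
    p=capture(n);np.savez(f'j_{n}.npz',**p);cv2.imwrite(f'pics/j_{n}.png',p['image'] if n=='wrist' else cv2.resize(p['image'][185:285,130:230] if n=='scene' else p['image'][110:190,240:340],None,fx=6,fy=6,interpolation=cv2.INTER_CUBIC))
E
```

```text
time_s: 14.35
tcp_pos: [0.5922, -0.2499, 0.1894]
ee_rot: [[0.005, -0.951, -0.31], [-0.022, -0.31, 0.951], [-1.0, 0.002, -0.022]]
wrist_force: [1.1, -0.6, -0.3]
gripper_width: 0.6
time_s: 15.15
tcp_pos: [0.6122, -0.3291, 0.249]
ee_rot: [[0.004, -0.95, -0.311], [-0.022, -0.311, 0.95], [-1.0, 0.003, -0.022]]
wrist_force: [-0.4, -0.1, 0.4]
gripper_width: 0.602
[ 0.61216111 -0.32906159  0.2489939 ] [[ 0.004 -0.95  -0.311]
 [-0.022 -0.311  0.95 ]
 [-1.     0.003 -0.022]]
```

View pics/j_wrist.png

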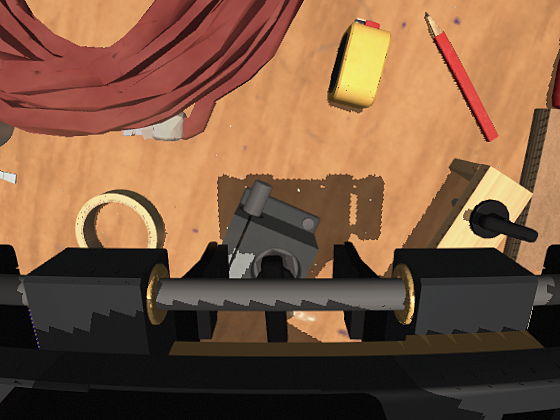

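View pics/j_scene.png

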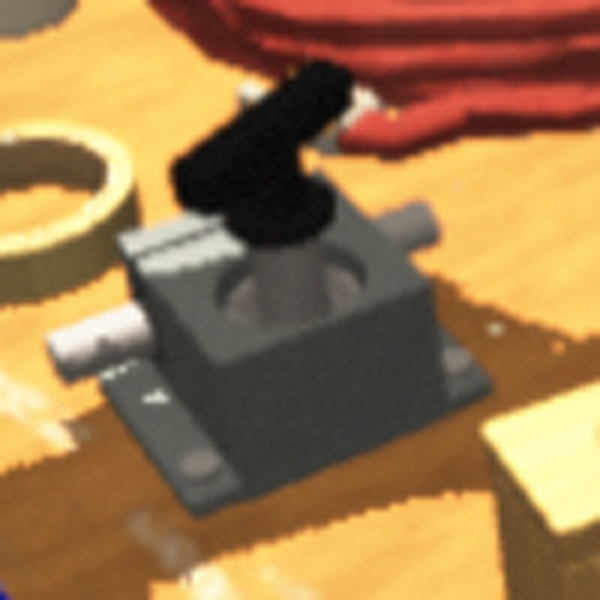

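View pics/j_side.png

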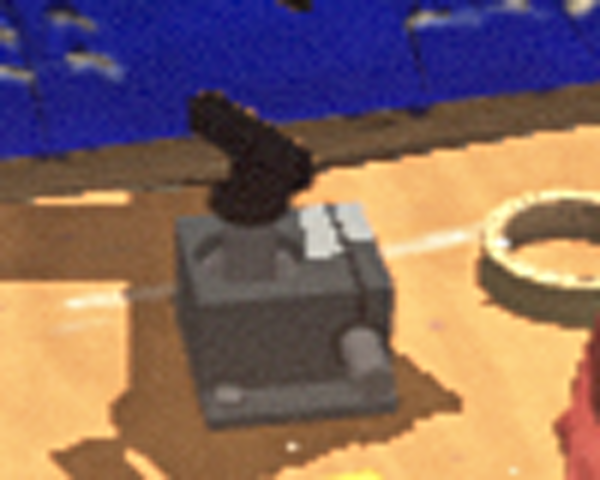

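```bash
python3 -m creep '[[0.6,-15,45,5,0],[0.6,-30,90,5,0],[0.6,-45,135,5,0],[0.6,-60,180,5,0],[0.6,-67,199,5,0],[0.6,-67,199,5,0],[0.6,-67,199,5,0],[0.6,-67,199,5,0]]'; python3 - <<'E'
from clo import *
s=sense();print(s['tcp_pos'],s['ee_rot'].round(3))
p=capture('wrist');np.savez('k.npz',**p);cv2.imwrite('pics/k_wrist.png',p['image'])
q=proj(p,(.5925,-.2483,.06)).astype(int);print(q)
u,v=q[0]-60,max(q[1]-50,0);print(u,v)
cv2.imwrite('pics/k_crop.png',cv2.resize(p['image'][v:v+100,u:u+120],None,fx=6,fy=6,interpolation=cv2.INTER_CUBIC))
C=cloud(p,u,u+120,v,v+100);B=C[(C[:,2]>.115)&(C[:,2]<.145)];print(np.percentile(B[:,2],[5,50,95]),rect(B))
E
```

```text
time_s: 16.1
tcp_pos: [0.5456, -0.1312, 0.2543]
ee_rot: [[0.005, -0.951, -0.31], [-0.022, -0.31, 0.951], [-1.0, 0.002, -0.022]]
wrist_force: [-0.2, -0.1, -0.5]
gripper_width: 0.598
[ 0.5456232  -0.13119489  0.25427932] [[ 0.005 -0.951 -0.31 ]
 [-0.022 -0.31   0.951]
 [-1.     0.002 -0.022]]
[272  55]
212 5
[0.1267078  0.12952775 0.13094641] ((589.3696899414062, -240.7415771484375), (21.2275333404541, 64.02012634277344), 20.31581687927246)
```

View pics/k_crop.png

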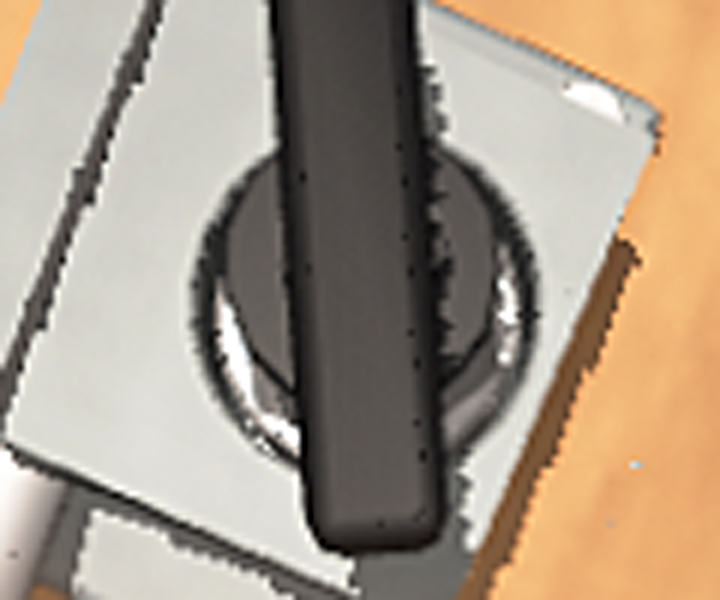

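View pics/k_wrist.png

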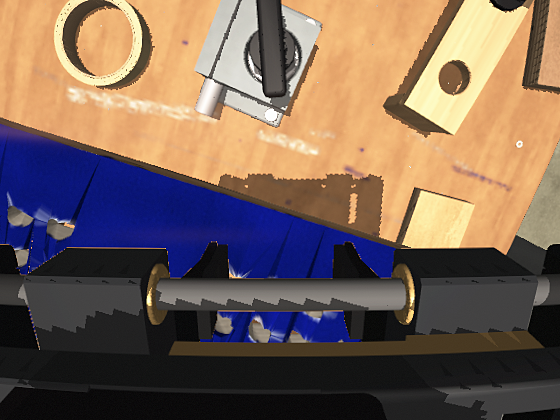

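```bash
python3 - <<'E'
from clo import *
p=dict(np.load('k.npz'));im=p['image']
o=(236,26);S=11
w=cv2.resize(im[26:84,236:304],None,fx=S,fy=S,interpolation=cv2.INTER_CUBIC)
w=cv2.convertScaleAbs(w,alpha=1.4)
outs=[]
for a,col in [(-65.2,(0,255,0)),(-55.2,(0,0,255))]:
    pts=[]
    for k in range(6):
        t=np.radians(a+60*k);r=.0225
        q=proj(p,(.5925+r*np.cos(t),-.2483+r*np.sin(t),.052));pts.append(((q-o+.5)*S-.5))
    cv2.polylines(w,[np.int32(pts)],True,col,1)
cv2.imwrite('pics/k_ov.png',w)
# bar edges angle
C=cloud(p,230,310,0,110);B=C[(C[:,2]>.122)&(C[:,2]<.134)]
m=B[:,:2].mean(0);U,Sv,V=np.linalg.svd(B[:,:2]-m,full_matrices=False);print(np.degrees(np.arctan2(V[0,1],V[0,0])),rect(B))
E
```

```text
-67.8784563015614 ((589.7744140625, -242.71896362304688), (18.457902908325195, 67.85839080810547), 21.978837966918945)
```

View pics/k_ov.png

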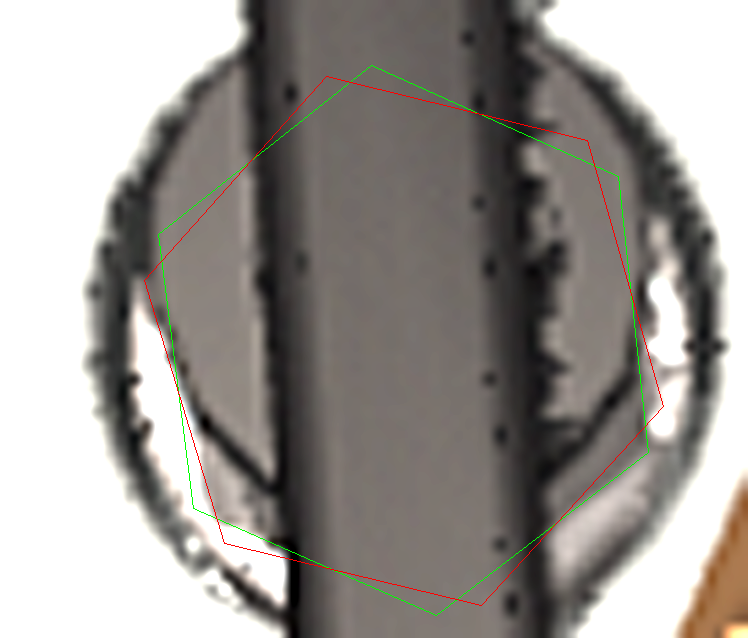

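```bash
python3 -m creep '[[0.6,-20,-20,5,0.14],[0.6,-40,-40,5,0.28],[0.6,-60,-60,5,0.42],[0.6,-70,-80,5,0.56],[0.6,-75,-100,5,0.7],[0.6,-75,-120,5,0.84],[0.6,-75,-140,5,0.98],[0.6,-75,-161,5,1.12]]'; python3 -m creep '[[0.6,0,0,0,0.14],[0.6,0,0,0,0.28],[0.6,0,0,0,0.42],[0.6,0,0,0,0.48],[0.6,0,0,0,0.48],[0.6,0,0,0,0.48],[0.6,0,0,0,0.48],[0.6,0,0,0,0.48]]'; cat > v.py <<'E'
from clo import *
import sys
n=sys.argv[1]
p=capture('wrist');np.savez(n+'.npz',**p);cv2.imwrite(f'pics/{n}_w.png',p['image'])
print(sense()['tcp_pos'])
q=proj(p,(.5925,-.2483,.06));print(q)
o=np.array([int(q[0])-34,max(int(q[1])-28,0)]);S=11
w=cv2.resize(p['image'][o[1]:o[1]+54,o[0]:o[0]+68],None,fx=S,fy=S,interpolation=cv2.INTER_CUBIC)
cv2.imwrite(f'pics/{n}_c.png',w);np.save(n+'_o.npy',o)
C=cloud(p,int(q[0])-60,int(q[0])+60,max(int(q[1])-60,0),int(q[1])+60);B=C[(C[:,2]>.126)&(C[:,2]<.134)]
m=B[:,:2].mean(0);U,Sv,V=np.linalg.svd(B[:,:2]-m,full_matrices=False);print(np.degrees(np.arctan2(V[0,1],V[0,0])),rect(B),np.median(B[:,2]))
E
python3 v.py l
```

```text
time_s: 16.95
tcp_pos: [0.4704, -0.2943, 0.2588]
ee_rot: [[0.021, -0.132, -0.991], [-0.006, -0.991, 0.132], [-1.0, 0.003, -0.022]]
wrist_force: [-0.1, 0.5, 0.2]
gripper_width: 0.6
time_s: 17.75
tcp_pos: [0.4703, -0.2945, 0.2588]
ee_rot: [[0.021, 0.34, -0.94], [0.005, -0.941, -0.34], [-1.0, 0.003, -0.022]]
wrist_force: [0.3, 1.4, -1.0]
gripper_width: 0.6
[ 0.47032257 -0.29442619  0.25880374]
[278.64738247  53.31170122]
-68.22810516929049 ((591.6912841796875, -248.12911987304688), (18.528573989868164, 79.78655242919922), 21.96023941040039) 0.12967225169666446
```

```bash
ls pics
```

```text
a_scene.png
a_side.png
a_wrist.png
b1.png
b2.png
c_blk.png
c_key.png
c_wrist.png
d_blk.png
d_wrist.png
e_wrist.png
f_scene.png
f_side.png
f_wrist.png
g_scene.png
g_side.png
i_scene.png
i_side.png
i_wrist.png
j_scene.png
j_side.png
j_wrist.png
k_crop.png
k_ov.png
k_wrist.png
l_c.png
l_w.png
```

View pics/l_c.png

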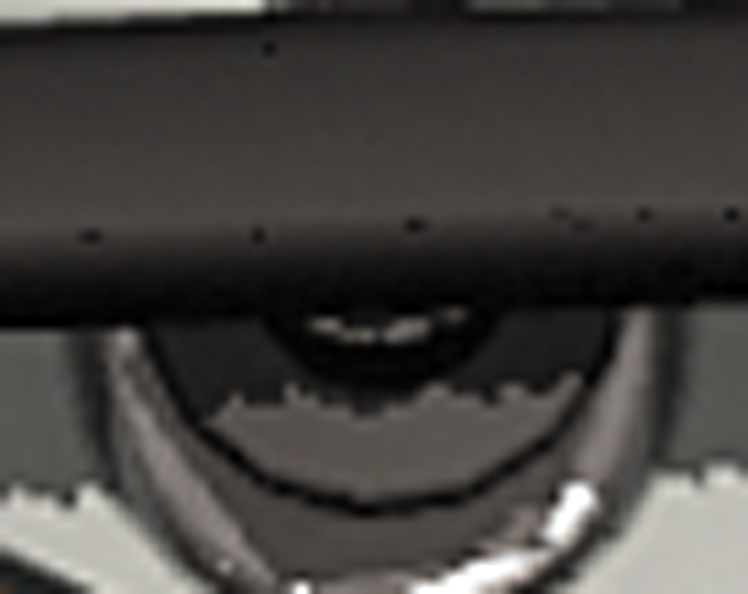

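View pics/l_w.png

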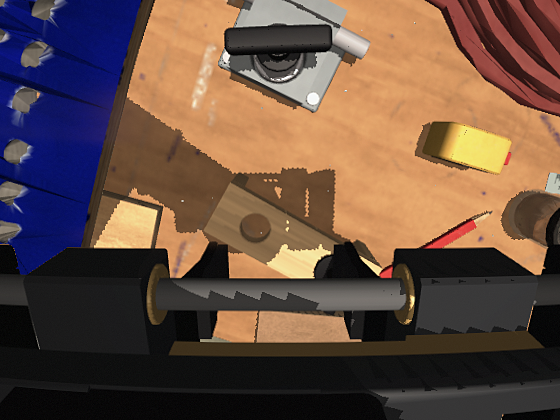

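```bash
python3 - <<'E'
from clo import *
p=dict(np.load('l.npz'));im=p['image'];o=(244,46);S=12
w=cv2.resize(im[46:90,244:310],None,fx=S,fy=S,interpolation=cv2.INTER_CUBIC)
w=np.uint8(255*np.clip(w/130.,0,1)**.8)
w0=w.copy()
for a,col in [(-65.2,(0,255,0)),(-60.2,(255,0,0)),(-55.2,(0,0,255))]:
    pts=[]
    for k in range(6):
        t=np.radians(a+60*k);r=.0225
        q=proj(p,(.5925+r*np.cos(t),-.2483+r*np.sin(t),.052));pts.append(((q-o+.5)*S-.5))
    cv2.polylines(w,[np.int32(pts)],True,col,1)
cv2.imwrite('pics/l_ov.png',w);cv2.imwrite('pics/l_ov0.png',w0)
E
```

```text
(no output)
```

View pics/l_ov.png

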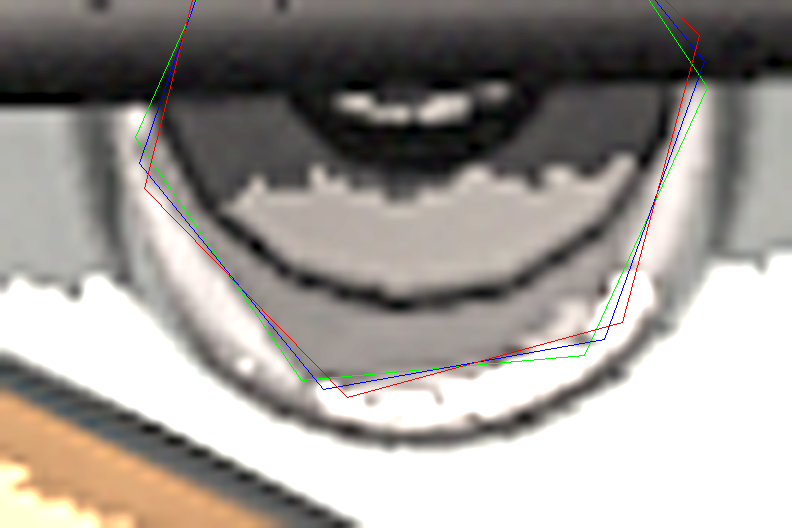

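View pics/l_ov0.png

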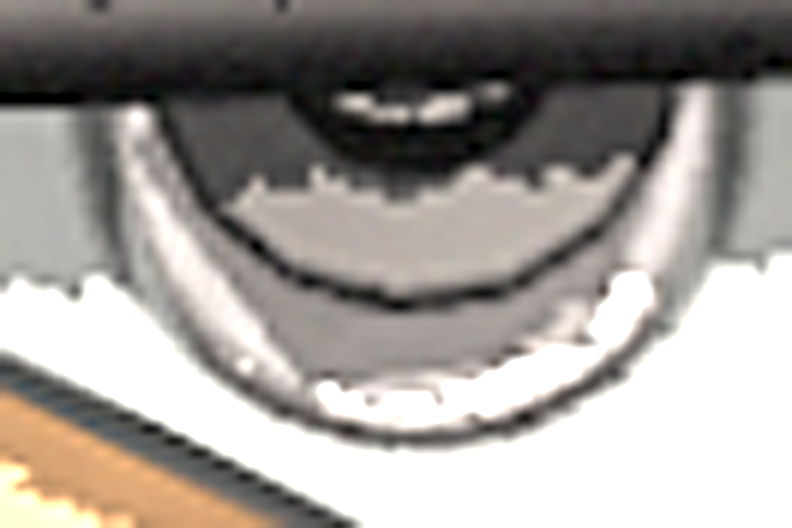

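```bash
python3 - <<'E'
from clo import *
out=[]
N=380;ext=.03
for n in 'dkl':
    p=dict(np.load({'d':'d1','k':'k','l':'l'}[n]+'.npz'))
    g=np.linspace(-ext,ext,N)
    M=np.array([[proj(p,(.5925+gx,-.2483+gy,.052)) for gx in g] for gy in g[::-1]]).astype(np.float32)
    w=cv2.remap(p['image'],M[...,0],M[...,1],cv2.INTER_CUBIC)
    w=np.uint8(255*np.clip(w/(130. if n=='l' else 255.),0,1)**.8)
    out.append(w)
c=[o.copy() for o in out]
for o in out:
    for a,col in [(-65.2,(0,255,0)),(-57.2,(0,0,255))]:
        P=[((.0225*np.cos(np.radians(a+60*k))+ext)/(2*ext)*(N-1),(ext-.0225*np.sin(np.radians(a+60*k)))/(2*ext)*(N-1)) for k in range(6)]
        cv2.polylines(o,[np.int32(P)],True,col,1)
r=np.vstack([np.hstack(c),np.hstack(out)]);cv2.imwrite('pics/rect.png',cv2.resize(r,(800,534),interpolation=cv2.INTER_AREA))
E
```

```text
(no output)
```

View pics/rect.png

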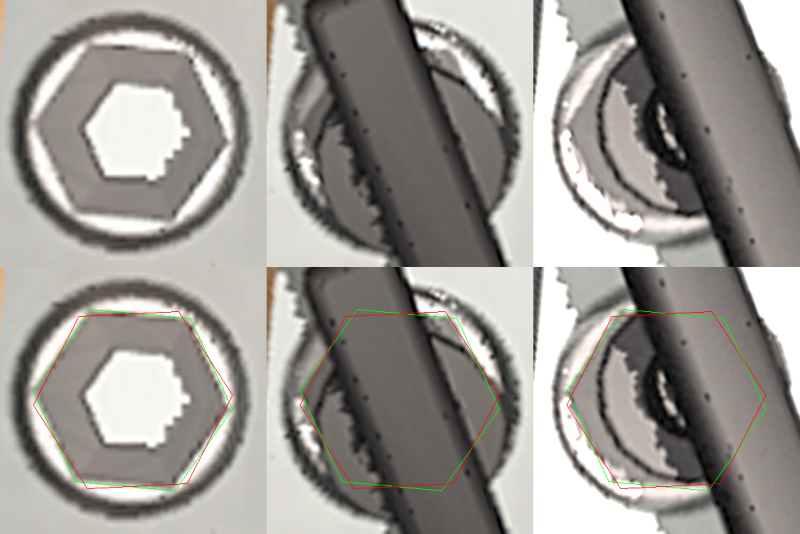

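```bash
python3 - <<'E'
from clo import *
N=300;ext=.03;g=np.linspace(-ext,ext,N)
rs={}
for n in ['d1','l','k']:
    p=dict(np.load(n+'.npz'))
    M=np.array([[proj(p,(.5925+gx,-.2483+gy,.052)) for gx in g] for gy in g[::-1]]).astype(np.float32)
    rs[n]=np.clip(cv2.cvtColor(cv2.remap(p['image'],M[...,0],M[...,1],cv2.INTER_CUBIC),cv2.COLOR_BGR2GRAY).astype(float),0,160 if n=='l' else 255)
    rs[n]=cv2.GaussianBlur(rs[n],(0,0),2)
def samp(im,x,y):
    return cv2.remap(im.astype(np.float32),np.float32([(x+ext)/(2*ext)*(N-1)]),np.float32([(ext-y)/(2*ext)*(N-1)]),cv2.INTER_LINEAR)[0]
ap=.0195
def score(im,cx,cy,a,edges,ap):
    s=0
    for e in edges:   # edge normal direction a+30+60e
        th=np.radians(a+30+60*e);n=np.array([np.cos(th),np.sin(th)]);t=np.array([-n[1],n[0]])
        l=np.linspace(-.009,.009,40)
        f=lambda r:samp(im,cx+n[0]*r+t[0]*l,cy+n[1]*r+t[1]*l)
        s+=np.mean(np.clip(f(ap+.0008)-f(ap-.0008),-10,40))
    return s/len(edges)
def fit(im,edges):
    best=[]
    for ap in np.arange(.0185,.0201,.0004):
     for a in np.arange(-20,15,1):
      for cx in np.arange(-.0015,.0016,.0005):
       for cy in np.arange(-.0015,.0016,.0005):
        best.append((score(im,cx,cy,a,edges,ap),a,cx,cy,ap))
    best.sort(reverse=True);return best
for n,ed in [('d1',[0,1,2,3,4,5]),('d1',[2,3]),('l',[2,3]),('l',[2]),('l',[3]),('k',[0])]:
    b=fit(rs[n],ed);print(n,ed,np.round(b[:3],4).tolist(),'range of near-best a',sorted({x[1] for x in b if x[0]>.95*b[0][0]}))
E
```

```text
d1 [0, 1, 2, 3, 4, 5] [[40.0, -2.0, -0.0005, 0.0005, 0.0193], [40.0, -3.0, -0.0005, 0.0005, 0.0193], [40.0, -3.0, -0.0005, 0.0, 0.0193]] range of near-best a [np.int64(-12), np.int64(-11), np.int64(-10), np.int64(-9), np.int64(-8), np.int64(-7), np.int64(-6), np.int64(-5), np.int64(-4), np.int64(-3), np.int64(-2), np.int64(-1), np.int64(0), np.int64(1)]
d1 [2, 3] [[40.0, -1.0, 0.0005, 0.0, 0.0201], [40.0, -1.0, -0.0005, 0.0005, 0.0193], [40.0, -1.0, -0.001, 0.0005, 0.0189]] range of near-best a [np.int64(-13), np.int64(-12), np.int64(-11), np.int64(-10), np.int64(-9), np.int64(-8), np.int64(-7), np.int64(-6), np.int64(-5), np.int64(-4), np.int64(-3), np.int64(-2), np.int64(-1), np.int64(0), np.int64(1), np.int64(2), np.int64(3)]
l [2, 3] [[39.662, -1.0, -0.0015, 0.0005, 0.0185], [39.6049, -1.0, -0.0005, 0.0, 0.0193], [39.5744, -1.0, -0.001, 0.0005, 0.0189]] range of near-best a [np.int64(-6), np.int64(-5), np.int64(-4), np.int64(-3), np.int64(-2), np.int64(-1), np.int64(0), np.int64(1), np.int64(2)]
l [2] [[40.0, -1.0, -0.001, 0.0005, 0.0189], [40.0, -2.0, 0.0, -0.0005, 0.0201], [40.
[... 208 characters left out ...]
64(-3), np.int64(-2), np.int64(-1), np.int64(0), np.int64(1)]
l [3] [[39.9949, 0.0, -0.0005, 0.0, 0.0193], [39.9882, 0.0, -0.0015, 0.001, 0.0189], [39.9652, 0.0, 0.0, 0.0, 0.0197]] range of near-best a [np.int64(-6), np.int64(-5), np.int64(-4), np.int64(-3), np.int64(-2), np.int64(-1), np.int64(0), np.int64(1), np.int64(2), np.int64(3), np.int64(4), np.int64(5), np.int64(6)]
k [0] [[40.0, 10.0, 0.001, -0.0005, 0.0193], [40.0, 9.0, 0.0015, 0.0, 0.0185], [40.0, 9.0, 0.001, 0.0005, 0.0185]] range of near-best a [np.int64(0), np.int64(1), np.int64(2), np.int64(3), np.int64(4), np.int64(5), np.int64(6), np.int64(7), np.int64(8), np.int64(9), np.int64(10), np.int64(12), np.int64(13), np.int64(14)]
```

```bash
python3 -c "
from h import *
p=capture('scene');cv2.imwrite('pics/z.png',cv2.resize(p['image'][150:310,120:330],None,fx=3.5,fy=3.5))
s=sense();print(s['time_s'],s['tcp_pos'],s['wrist_force'])"
```

```text
17.85 [ 0.47033999 -0.29435296  0.25884372] [ 0.67437671  0.02615731 -0.48710416]
```

View pics/z.png

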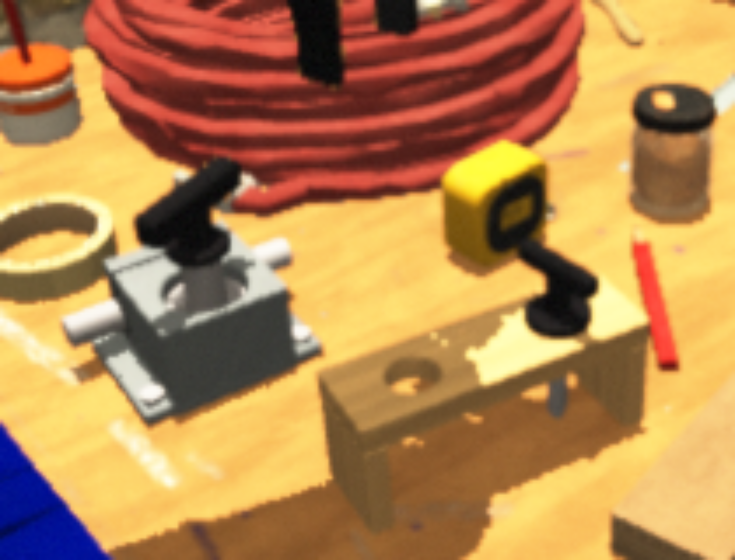

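The thick key stands upright in the socket at crop (195,250). The thin key is still in the stand at (555,290), and the gripper is clear of both.

```bash
python3 -c "
from station import *
print(finish_job())"
```

```text
the job is handed in; nothing more can be done
None
```

I took the thick black key from the stand and seated it in the cap screw. Contact came at the expected depth, with about 8 N of pressing force. I then turned the gripper 67° clockwise to take up the roughly 7° of play, let go and backed away. The job was handed in at about 18 s.

**Last checks that agree:**
- The top of the key's bar is at 129.7 mm, which puts its tip at about 16 mm, on the socket floor.
- The key stands upright, centred within about 1 mm of the measured socket centre.
- The thin key is still in the stand, and I did not touch the purple look-alike.

**Less certain:** the screw's own turn. After release the bar sits about 63° from where the socket hexagon pointed at the start, about 4° less than the gripper turned. Allowing for the play, that means the screw turned about 56 to 60°. The clearer view of the socket's hexagon gave about 57°. A second, poorer view, partly hidden and glinting, suggested nearer 50°. I judged this to be about 60° and did not grip the key again to correct it.

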